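# Feed one walnut blank with one turn of the handwheel

## Task

Take the red crank knob of the small hand feeder and turn its flywheel clockwise (seen from above) through exactly one full revolution, so that the ram pushes the walnut blank along the channel towards the end lip and comes back home. Stop with the wheel's white line at the yellow index post again, where it is now, without running on into a second stroke, and let go; leave the blank to the ram, do not touch it yourself.

Things in the scene. Friction and masses are not known exactly. Their poses are not given: they have to be found in the camera images.
- feeder: Hand feeder fixed to the table, green base 14 mm thick. Origin: on the flywheel's upright axis at table height, z up. The dark flywheel lies level, 140 mm across, rim top 66 mm above the table. A channel runs from under it along the feeder's own -y, to 245 mm from the axis. A yellow index post (10 mm square, top 68 mm up) stands outside the rim at x -50, y +66 mm.
- wheel (a joint): Turn of the flywheel, rad: 0 at the start (white line on the rim at the index post, brass ram fully back), grows clockwise seen from above, 6.283 after one revolution; no stop either way. A rod drives the ram 50 mm out in the first half turn and back in the second. Friction (about 1.5 N at the knob) holds the wheel where it is left.
- knob_centre (a point): Centre of the red crank knob: upright, round, 26 mm across, 48 mm high, from 72 to 120 mm above the table (centre at 98), on the rim 58 mm from the wheel's axis, at the start on the feeder's own -x side. It spins freely on its pin, so it can be held without turning the gripper as it goes round. Not the low brass counterweight opposite it (7 mm high).
- blank_centre (a point): Centre of the dark walnut blank, 40 x 62 x 12 mm, loose and flat on the channel's bed (20 mm above the table, side walls up to 36, end lip to 34) in front of the ram, length along the channel. Its centre is 128 to 136 mm from the wheel's axis at the start, about 171 mm after a full stroke.
Not all that is in view belongs to the job. What is meant by the part that bears blank_centre is not turquoise, and is the larger of those in its own colour.

How it is judged (in metres and radians):
At the end, for the whole second after the job is handed in: The wheel has made one clockwise revolution (6.283 rad, within 0.25 rad or 14 degrees) and stands still, back at its mark; the walnut blank lies in the channel, fed out so that its centre is at least 158 mm from the wheel's axis (value of joint wheel between 6.033 and 6.533 rad and velocity of joint wheel between -0.1 and 0.1 rad/s and y of blank_centre in the frame of feeder between -0.215 and -0.158 m and x of blank_centre in the frame of feeder between -0.015 and 0.015 m and z of blank_centre in the frame of feeder below 0.034 m); the robot touches nothing.
It fails at once if the wheel is run on into a second stroke (more than 0.5 rad past one revolution) (value of joint wheel above 6.783 rad).
It fails at once if the wheel is turned the wrong way (more than 0.5 rad anticlockwise from the start) (value of joint wheel below -0.5 rad).
It fails at once if the robot touches the blank itself (contact force between any of the fingers, the arm and blank above 1 N).
It also fails if it takes over 50 s, if anything falls off the work surface, if the arm or the gripper's body presses on something with over 40 N, if the wrist force passes 120 N, or if a joint passes its speed limit or range.

## Robot

A 7-joint arm with a two-finger parallel gripper is mounted at the origin on a cart in front of the work surface, level with it; the furniture and walls round the work are solid. World frame = base frame: x ahead of the robot, y to its left, z up, the work surface at z = 0. Lengths are in m, angles in degrees, forces in N, time in s.
With the tool pointing down it reaches from about 0.425 to 0.875 m from the base axis. Payload 4.7 kg.
Tool frame: the origin (TCP) lies midway between the tips of the shut fingers; the grasp point (between the pads) lies 19 mm behind it; y points along the fingers, x is the direction in which the jaws open and shut, and the axes are right-handed (so a half turn about y gives the same grasp; the last joint's range is limited). The gripper opens to 87 mm and grips with 3 to 60 N. Pads are 19 mm wide; open, the fingers measure 117 mm over their backs; the gripper's body (75 mm by 190 mm) begins 51 mm behind the grasp point.
Start: joints at [70.136, 18.392, -4.016, 83.108, 1.295, 78.541, -3.26], TCP at [0.229, -0.608, 0.223] pointing down, gripper open.
Joint ranges: [-163.93, 163.93], [-17.29, 119.83], [-79.2, 71.16], [3.27, 140.29], [-89.18, 269.18], [5.43, 117.66], [-154.24, 154.24]. Speed limits (degrees/s): [147.25, 147.25, 180, 180, 180, 180, 180].

## Interface

Orientations are given as [roll, pitch, yaw] about the fixed x, y, z axes, in that order (R = Rz(yaw) Ry(pitch) Rx(roll)).
In Python, from cell import env gives the robot as it stands.
- The arm moves only by the tool carry_out, never from a script. Its argument "targets" is a list of rows, each a list of 2 entries, a list of its own where there are three numbers: the shift along the tool's x, y, z in mm, then the turn, a rotation vector about the tool's x, y, z in degrees. A call has 1 to 12 rows; each row shifts and turns the commanded pose from where the row before left it, along the tool's axes as they then stand; what a row does not reach is not made up. A row lasts 1/10 s, in which the tool goes at most 50 mm and 8.59 degrees, less where a joint would pass 70% of its speed; a pose out of reach is approached as far as the arm can. A call with a gripper value outside its range is refused whole. "jaw" is the opening, from 0 (shut) to 1 (fully open), set as the call begins (left out, the last holds). The fingers move at their own pace and stop on an object; "squeeze" is the grip in N (left out, the last holds). Time passes only in rows, so rows that do not move let the fingers close. It gives the time, the measured TCP pose, the force and the opening at its end, in the units of the state.
- env.get_obs(): the state, without advancing time (a new reading comes with each control period).
- env.read_camera(name): name is "side" or "top"; returns the picture (384x512x3 uint8, red, green, blue); there is no depth.
- env.get_calibration(name): a dict with "fx", "fy", "cx", "cy" (pixels), "R" (3x3) and "t" (3): a world point X has camera coordinates R X + t. Camera axes: x right, y down, z forward; pixel columns grow to the right and rows downward; lengths in m; the calibration is good to about 2 mm. A picture is of the moment at which its call begins. get_calibration takes no time and is no camera call.
- env.sign_off(): hands the job in, once; it reports no verdict.
Trained networks look in the newest picture that a camera, given by its name, has taken for a name from the list of things; names that differ only in an ending like _2 or _b are one class to them, and where a whole thing is asked for, a point or a joint stands for the part that bears it (a point fixed in the world has none). Each returns a list of dicts, best first, with "p" (0 to 1); they miss things now and then, are a little off and sometimes report something else, mostly with a low value. They report only what shows in the picture. A call takes as long as a camera call. They do not tell look-alikes from the thing itself.
- env.outline_of(camera, label): "mask" (384x512 bool, what is visible of it) and "xy" ([column, row] in pixels, amid what is visible of it).
The state is a dict: "time_s": time; "qpos": joint angles; "joint_velocities": joint speeds; "effort": joint torques, N m; "tool_pos": TCP position; "tool_rot": TCP orientation; "force": force on the tool from outside, world axes, zero at the start; "wrist_torque": the same for the moment, N m; "grip_width": finger opening in m.
Only numpy, scipy, OpenCV 4.12 (cv2) and the standard library are available. Lean on these libraries where they do the work, as an engineer would, in place of code of your own. Each camera call takes 0.05 s, during which the arm holds its last target.

## Working session

There is one attempt and no reset: what is moved stays moved. The work goes in short steps, Python scripts to look and compute and a tool call to move; the robot and the scene stay as the last step left them, time stands still between calls to the robot, and variables do not carry over. Pictures are saved under pics/ and viewed, and the job is handed in when it is done.

Besides the shell and the picture viewer there is one more tool, called as name([rows], argument=value, ...), one row to a line, values as JSON. carry_out: Moves the arm, as the interface text tells. Its arguments: {"type":"object","properties":{"targets":{"type":"array","items":{"type":"array"}},"jaw":{"type":"number"},"squeeze":{"type":"number"}},"required":["targets"]}

```bash
mkdir -p pics; ls; python3 - <<'E'
from cell import env
import cv2, numpy as np
o=env.get_obs(); print(o)
for n in("side","top"):
    im=env.read_camera(n); cv2.imwrite(f"pics/{n}0.png",im[:,:,::-1])
    print(n,env.get_calibration(n))
    for l in("knob_centre","blank_centre","feeder","wheel"):
        for r in env.outline_of(n,l)[:4]: print(l,round(r["p"],2),r["xy"],r["mask"].sum())
E
```

```text
pics
{'time_s': 0.0, 'qpos': array([70.13524684, 18.43847062, -4.01408774, 83.17560024,  1.29450967,
       78.53946193, -3.25955199]), 'joint_velocities': array([ 0.03715907, -0.05360586, -0.01761414, -0.00286133, -0.06407548,
       -0.01742304,  0.08071945]), 'effort': array([-5.16740620e-04, -4.91288245e+01, -4.03890945e-01, -3.12530172e+01,
       -6.39386172e-02,  4.36903350e-02,  1.60134718e-04]), 'tool_pos': array([ 0.22921403, -0.6076549 ,  0.22146186]), 'tool_rot': array([-90.00570895,   0.10832411, -69.3265071 ]), 'force': array([0.23124837, 0.14267703, 0.35050402]), 'wrist_torque': array([ 0.02078812, -0.07134565, -0.01274653]), 'grip_width': 0.08678132896693104}
side {'fx': 416.8195385622847, 'fy': 416.8195385622847, 'cx': 256.9060221125455, 'cy': 188.5566243137719, 'R': array([[-0.90553425, -0.42426433,  0.00273679],
       [-0.15873464,  0.33280124, -0.9295411 ],
       [ 0.39346033, -0.84216573, -0.36870837]]), 't': array([0.3665432 , 0.23992825, 0.45622228])}
knob_centre 0.63 [292.4, 191.6] 339
blank_centre 0.6 [207.5, 270.7] 303
blank_centre 0.39 [262.7, 186.5] 82
feeder 0.82 [272.4, 218.1] 4922
wheel 0.88 [269.1, 203.3] 2296
top {'fx': 477.1815669731491, 'fy': 477.1815669731491, 'cx': 249.69238017687803, 'cy': 192.37384347229312, 'R': array([[-0.02497653, -0.99941843, -0.02321578],
       [-0.99448261,  0.02720659, -0.1013121 ],
       [ 0.1018848 ,  0.02055726, -0.99458378]]), 't': array([-0.21698758,  0.54498049,  0.97437058])}
knob_centre 0.45 [248.8, 242.8] 146
blank_centre 0.82 [312.6, 211.3] 608
blank_centre 0.82 [341.1, 167.6] 271
blank_centre 0.77 [166.3, 203.5] 238
feeder 0.74 [269.3, 213.3] 7530
wheel 0.7 [247.3, 214.9] 2943
```

```bash
python3 - <<'E'
import cv2
for n in("side","top"):
    im=cv2.imread(f"pics/{n}0.png"); cv2.imwrite(f"pics/{n}0b.png",cv2.resize(im,(768,576),interpolation=2))
    c=im[120:300,140:380]; cv2.imwrite(f"pics/{n}0c.png",cv2.resize(c,None,fx=3.3,fy=3.3,interpolation=2))
E
```

```text
(no output)
```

View pics/side0b.png

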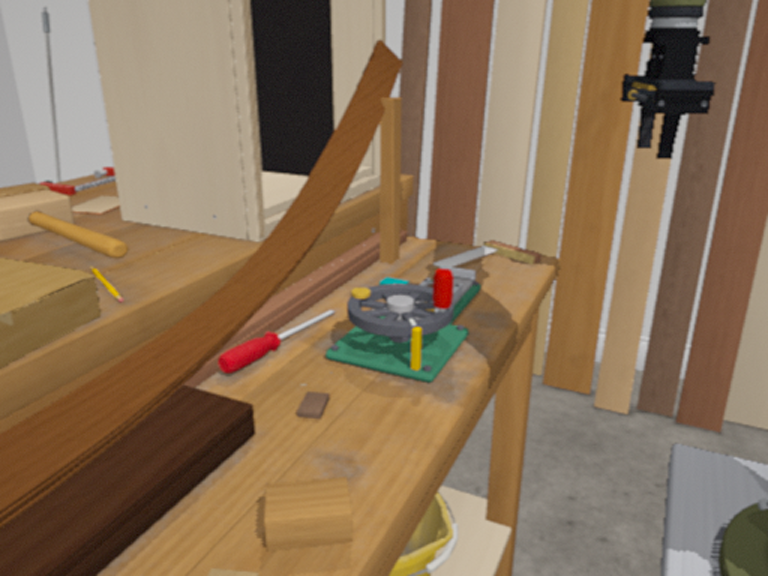

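View pics/top0b.png

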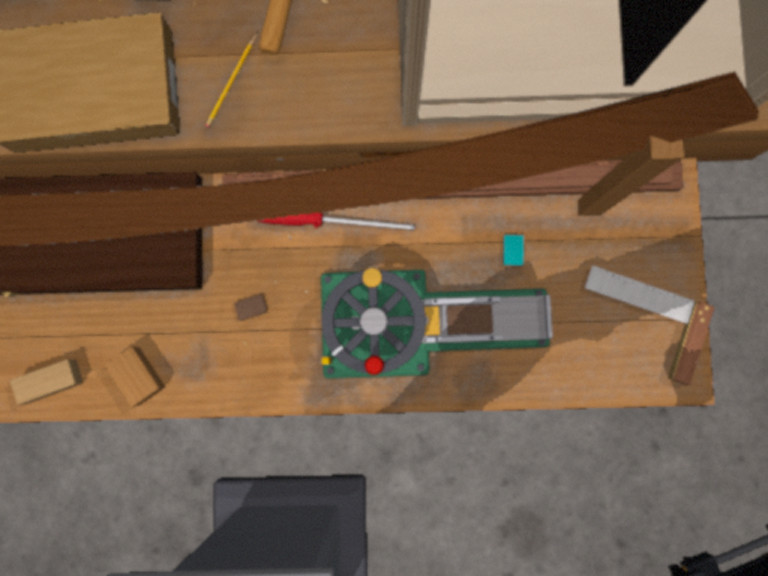

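View pics/top0c.png

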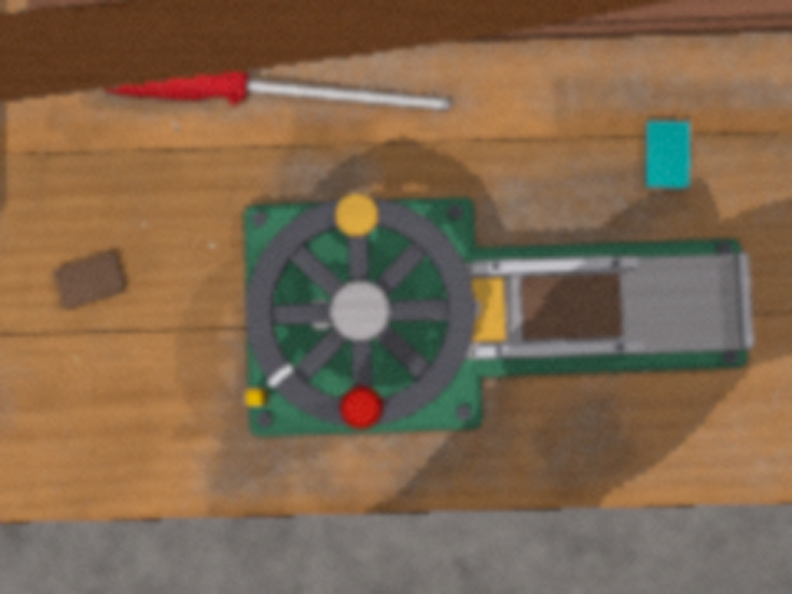

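View pics/side0c.png

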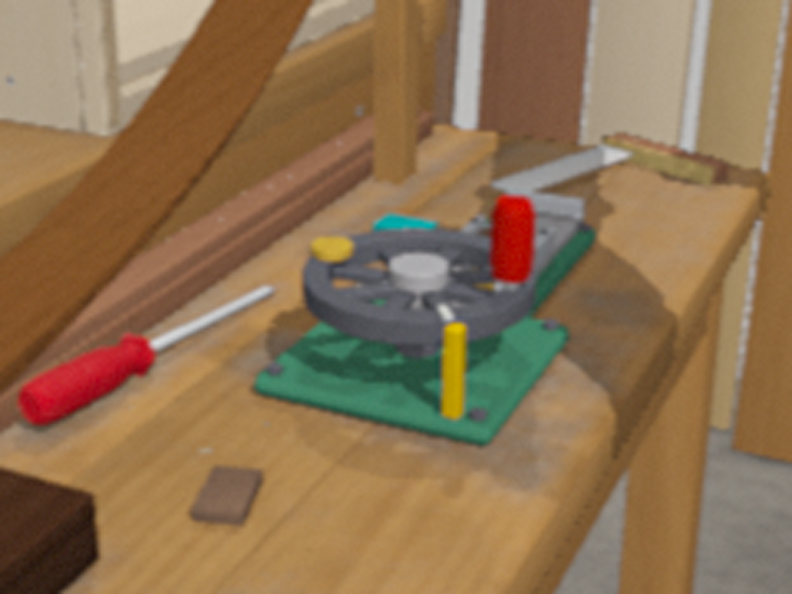

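```bash
cat > h.py <<'E'
import numpy as np
from cell import env
C={n:env.get_calibration(n) for n in("side","top")}
def proj(n,X):
    c=C[n]; p=c["R"]@np.asarray(X,float)+c["t"]; return np.array([c["fx"]*p[0]/p[2]+c["cx"],c["fy"]*p[1]/p[2]+c["cy"]])
def ray(n,uv,z):
    c=C[n]; d=c["R"].T@np.array([(uv[0]-c["cx"])/c["fx"],(uv[1]-c["cy"])/c["fy"],1]); o=-c["R"].T@c["t"]; return o+d*(z-o[2])/d[2]
def f2w(P,X):
    c,s=np.cos(P[2]),np.sin(P[2]); return np.array([P[0]+c*X[0]-s*X[1],P[1]+s*X[0]+c*X[1],X[2]])
E
python3 - <<'E'
from h import *
from scipy.optimize import least_squares
obs=[("top",(249.4,243.3),(-.058,0,.12)),("top",(248.2,185.2),(.058,0,.073)),("top",(217.3,240.3),(-.05,.066,.068)),("top",(366.7,210.9),(0,-.245,.034)),
("side",(295.8,181.2),(-.058,0,.12)),("side",(277.9,219.4),(-.05,.066,.068))]
f=lambda P:np.concatenate([proj(n,f2w(P,X))-uv for n,uv,X in obs])
r=least_squares(f,[.5,-.45,0]);print(r.x,np.degrees(r.x[2]));print(f(r.x).reshape(-1,2).round(1))
for n in C: print(n,"cam at",-C[n]["R"].T@C[n]["t"])
print("blank",ray("top",(312.6,211.3),.032)-[*r.x[:2],0])
# beam: triangulate tip (top cam tip right end ~ (500,65)) with side tip (258,35)
def tri(a,b):
    o=[];d=[]
    for n,uv in(("top",a),("side",b)):
        c=C[n];o.append(-c["R"].T@c["t"]);v=c["R"].T@np.array([(uv[0]-c["cx"])/c["fx"],(uv[1]-c["cy"])/c["fy"],1]);d.append(v/np.linalg.norm(v))
    A=np.c_[d[0],-d[1]];s=np.linalg.lstsq(A,o[1]-o[0],rcond=None)[0];p,q=o[0]+s[0]*d[0],o[1]+s[1]*d[1];return (p+q)/2,np.linalg.norm(p-q)
print("beam tip",tri((491,51),(254,29)),tri((503,75),(266,43)))
print("post foot side",ray("side",(259,174),0),ray("top",(395,142),0))
# lower beam edge: top edge line pts
for u in((0,165),(133,148),(300,123),(400,105)): print(u,[ray("top",u,z).round(3) for z in(0,.1,.2,.3)])
o=env.get_obs();print(o["qpos"])
E
```

```text
[ 0.49085717 -0.22865646  0.01001648] 0.5739023103902416
[[-0.5  0.4]
 [-0.7 -0.1]
 [-1.1  0.3]
 [ 1.3 -0. ]
 [-0.1 -1.6]
 [-0.  -1.3]]
side cam at [0.19049698 0.45987756 0.39023299]
top cam at [ 0.43728047 -0.25171884  1.01926876]
blank [ 0.00472189 -0.13159858  0.032     ]
beam tip (array([ 0.68742662, -0.57704436,  0.37673827]), np.float64(0.005267324924745255)) (array([ 0.66590502, -0.60869715,  0.34170486]), np.float64(0.002772829536802857))
post foot side [ 0.64830336 -0.53350759  0.        ] [ 0.64223522 -0.54655803  0.        ]
(0, 165) [array([0.617, 0.314, 0.   ]), array([0.599, 0.258, 0.1  ]), array([0.582, 0.203, 0.2  ]), array([0.564, 0.147, 0.3  ])]
(133, 148) [array([0.646, 0.021, 0.   ]), array([ 0.625, -0.005,  0.1  ]), array([ 0.605, -0.032,  0.2  ]), array([ 0.584, -0.059,  0.3  ])]
(300, 123) [array([ 0.69 , -0.344,  0.   ]), array([ 0.665, -0.335,  0.1  ]), array([ 0.641, -0.326,  0.2  ]), array([ 0.616, -0.317,  0.3  ])]
(400, 105) [array([ 0.723, -0.562,  0.   ]), array([ 0.695, -0.531,  0.1  ]), array([ 0.667, -0.501,  0.2  ]), array([ 0.639, -0.471,  0.3  ])]
[70.13698072 18.39365542 -4.01831042 83.11165173  1.29482078 78.54001159
 -3.2605208 ]
```

Things that could be confused, in the top image:
- **Knob:** the red knob at (249,243). The brass counterweight at (248,185) and the red screwdriver handle at (195,146) are the look-alikes.
- **Blank:** the brown piece in the channel at (313,211). The small brown chip at (166,203) and the turquoise block at (341,168) are decoys.

The crop shows the red upright knob on the rim at the feeder's -x side. The white line is at the post and the larger brown blank is in front of the ram. The axis is at about (0.491, -0.229).

I'll turn the tool to yaw -90 and go above the knob.

carry_out([
  [[0,0,0],[0,6.9,0]],
  [[0,0,0],[0,6.9,0]],
  [[0,0,0],[0,6.9,0]],
  [[-38,0,20],[0,0,0]],
  [[-38,0,20],[0,0,0]],
  [[-38,0,20],[0,0,0]],
  [[-38,0,20],[0,0,0]],
  [[-38,0,20],[0,0,0]],
  [[-38,0,20],[0,0,0]],
  [[-38,0,20],[0,0,0]],
  [[-38,0,20],[0,0,0]],
], jaw=1)

```text
time_s: 1.6
tool_pos: [0.3902, -0.3027, 0.2229]
tool_rot: [-90.0, -0.0, -90.0]
force: [1.4, -0.1, -0.3]
grip_width: 0.0874
```

carry_out([
  [[-37,0,21],[0,0,0]],
  [[-36,0,22],[0,0,0]],
  [[0,0,0],[0,0,0]],
  [[0,0,0],[0,0,0]],
])

```text
time_s: 2.0
tool_pos: [0.4331, -0.2305, 0.2228]
tool_rot: [-90.0, -0.1, -89.9]
force: [-0.5, -0.5, 0.0]
grip_width: 0.0869
```

```bash
python3 - <<'E'
from h import *
import cv2
o=env.get_obs();print(o["time_s"],o["tool_pos"],o["tool_rot"],o["qpos"].round(1))
ims=[cv2.resize(env.read_camera(n)[100:290,130:390,::-1],(780,570) if 0 else (520,380)) for n in("top","side")]
im=env.read_camera("side")[:,:,::-1];cv2.imwrite("pics/s1.png",im); cv2.imwrite("pics/t1.png",ims[0])
E
```

```text
2.0 [ 0.4330854  -0.23047701  0.22282566] [-8.99904952e+01 -5.17986195e-02 -8.98635058e+01] [ 4.530e+01 -3.000e-01 -2.020e+01  1.045e+02 -1.000e-01  7.580e+01
 -6.480e+01]
```

View pics/s1.png

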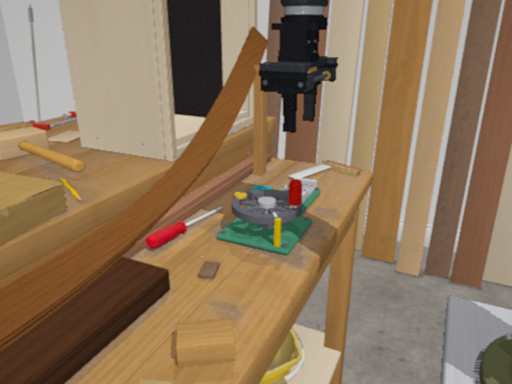

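View pics/t1.png

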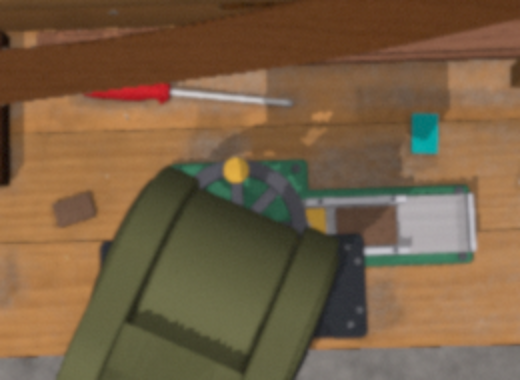

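Side image: the gripper is above the red knob (295,190) with its wide axis along y. Top image: the beam's near edge lies beyond the wheel, so it stays clear. I'll go down and close.

carry_out([
  [[-1,35,0],[0,0,0]],
  [[0,35,0],[0,0,0]],
  [[0,30,0],[0,0,0]],
  [[0,20,0],[0,0,0]],
  [[0,14,0],[0,0,0]],
  [[0,6,0],[0,0,0]],
  [[0,0,0],[0,0,0]],
])

```text
time_s: 2.85
tool_pos: [0.4323, -0.2307, 0.0823]
tool_rot: [-90.0, 0.0, -90.1]
force: [-0.5, -0.3, 0.4]
grip_width: 0.0871
```

```bash
python3 - <<'E'
from h import *
import cv2
o=env.get_obs();print(o["time_s"],o["tool_pos"],o["force"])
cv2.imwrite("pics/s2.png",cv2.resize(env.read_camera("side")[110:270,180:380,::-1],(800,600)))
E
```

```text
2.85 [ 0.43228375 -0.23072597  0.08226499] [-0.53688307 -0.31048533  0.38603925]
```

View pics/s2.png

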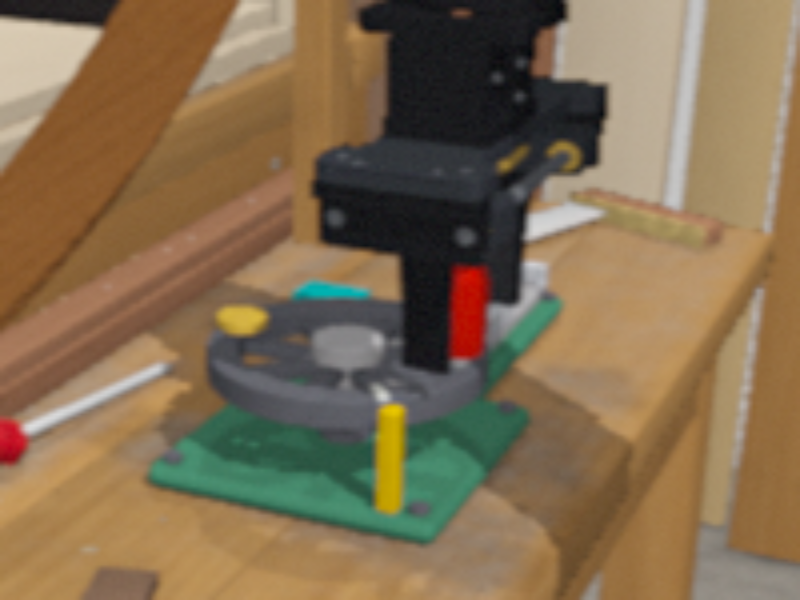

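The red knob is between the two fingers (crop about (470,310)) and nothing touches the rim. Closing.

carry_out([
  [[-1,0,0],[0,0,0]],
  [[0,0,0],[0,0,0]],
  [[0,0,0],[0,0,0]],
  [[0,0,0],[0,0,0]],
  [[0,0,0],[0,0,0]],
  [[0,0,0],[0,0,0]],
  [[0,0,0],[0,0,0]],
], jaw=0, squeeze=20)

```text
time_s: 3.6
tool_pos: [0.4326, -0.2293, 0.0825]
tool_rot: [-90.0, -0.0, -90.0]
force: [0.3, -0.4, 1.5]
grip_width: 0.0387
```

carry_out([
  [[0,0,0],[0,0,0]],
  [[0,0,0],[0,0,0]],
  [[0,0,0],[0,0,0]],
  [[0,0,0],[0,0,0]],
  [[0,0,0],[0,0,0]],
  [[0,0,0],[0,0,0]],
])

```text
time_s: 4.2
tool_pos: [0.4326, -0.2292, 0.0825]
tool_rot: [-90.0, 0.0, -90.0]
force: [-1.1, -0.0, -0.3]
grip_width: 0.0253
```

```bash
python3 - <<'E'
from h import *
import numpy as np
o=env.get_obs();print(o["time_s"],o["tool_pos"],o["force"],o["grip_width"])
# chord list: knob angle a, radius 58, step 7.5 deg
R=58
for k in range(60):
    a,b=np.radians(6*k),np.radians(6*k+6)
    # knob rel axis: (-R cos a, +R sin a)
    dx=-R*(np.cos(b)-np.cos(a));dy=R*(np.sin(b)-np.sin(a))
    print([round(-dy,1),0,round(dx,1)],end=" " if (k+1)%12 else "\n")
E
```

```text
4.2 [ 0.43258218 -0.22920114  0.08249405] [-1.12634371 -0.03390111 -0.27428029] 0.025322610414525482
[np.float64(-6.1), 0, np.float64(0.3)] [np.float64(-6.0), 0, np.float64(0.9)] [np.float64(-5.9), 0, np.float64(1.6)] [np.float64(-5.7), 0, np.float64(2.2)] [np.float64(-5.4), 0, np.float64(2.8)] [np.float64(-5.1), 0, np.float64(3.3)] [np.float64(-4.7), 0, np.float64(3.8)] [np.float64(-4.3), 0, np.float64(4.3)] [np.float64(-3.8), 0, np.float64(4.7)] [np.float64(-3.3), 0, np.float64(5.1)] [np.float64(-2.8), 0, np.float64(5.4)] [np.float64(-2.2), 0, np.float64(5.7)]
[np.float64(-1.6), 0, np.float64(5.9)] [np.float64(-0.9), 0, np.float64(6.0)] [np.float64(-0.3), 0, np.float64(6.1)] [np.float64(0.3), 0, np.float64(6.1)] [np.float64(0.9), 0, np.float64(6.0)] [np.float64(1.6), 0, np.float64(5.9)] [np.float64(2.2), 0, np.float64(5.7)] [np.float64(2.8), 0, np.float64(5.4)] [np.float64(3.3), 0, np.float64(5.1)] [np.float64(3.8), 0, np.float64(4.7)] [np.float64(4.3), 0, np.float64(4.3)] [np.float64(4.7), 0, np.float64(3.8)]
[np.float64(5.1), 0, np.float64(3.3)] [np.float64(5.4), 0, np.float64(2.
[... 640 characters left out ...]
, 0, np.float64(-5.9)] [np.float64(0.9), 0, np.float64(-6.0)] [np.float64(0.3), 0, np.float64(-6.1)] [np.float64(-0.3), 0, np.float64(-6.1)] [np.float64(-0.9), 0, np.float64(-6.0)] [np.float64(-1.6), 0, np.float64(-5.9)]
[np.float64(-2.2), 0, np.float64(-5.7)] [np.float64(-2.8), 0, np.float64(-5.4)] [np.float64(-3.3), 0, np.float64(-5.1)] [np.float64(-3.8), 0, np.float64(-4.7)] [np.float64(-4.3), 0, np.float64(-4.3)] [np.float64(-4.7), 0, np.float64(-3.8)] [np.float64(-5.1), 0, np.float64(-3.3)] [np.float64(-5.4), 0, np.float64(-2.8)] [np.float64(-5.7), 0, np.float64(-2.2)] [np.float64(-5.9), 0, np.float64(-1.6)] [np.float64(-6.0), 0, np.float64(-0.9)] [np.float64(-6.1), 0, np.float64(-0.3)]
```

The grip is on: width 25.3 mm, low force. First 36° as a test.

carry_out([
  [[-6.1,0,0.3],[0,0,0]],
  [[-6.0,0,0.9],[0,0,0]],
  [[-5.9,0,1.6],[0,0,0]],
  [[-5.7,0,2.2],[0,0,0]],
  [[-5.4,0,2.8],[0,0,0]],
  [[-5.1,0,3.3],[0,0,0]],
])

```text
time_s: 4.8
tool_pos: [0.4438, -0.1945, 0.0825]
tool_rot: [-90.0, -0.0, -90.0]
force: [-1.1, -0.8, -0.4]
grip_width: 0.0254
```

Forces are tiny, so I'll carry on.

carry_out([
  [[-4.7,0,3.8],[0,0,0]],
  [[-4.3,0,4.3],[0,0,0]],
  [[-3.8,0,4.7],[0,0,0]],
  [[-3.3,0,5.1],[0,0,0]],
  [[-2.8,0,5.4],[0,0,0]],
  [[-2.2,0,5.7],[0,0,0]],
  [[-1.6,0,5.9],[0,0,0]],
  [[-0.9,0,6.0],[0,0,0]],
  [[-0.3,0,6.1],[0,0,0]],
])

```text
time_s: 5.7
tool_pos: [0.4913, -0.1708, 0.0825]
tool_rot: [-90.0, 0.0, -90.0]
force: [-1.6, 0.3, 1.1]
grip_width: 0.0253
```

```bash
python3 - <<'E'
from h import *
import cv2
o=env.get_obs();print(o["time_s"],o["tool_pos"],o["force"])
cv2.imwrite("pics/s3.png",cv2.resize(env.read_camera("side")[110:270,180:380,::-1],(600,480)))
cv2.imwrite("pics/t3.png",cv2.resize(env.read_camera("top")[100:290,130:390,::-1],(780,570)))
E
```

```text
5.7 [ 0.49131483 -0.1707749   0.08251414] [-1.56274834  0.29934112  1.07154654]
```

View pics/s3.png

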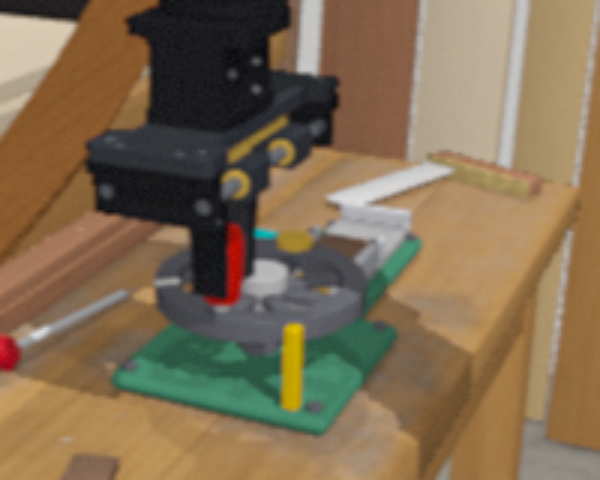

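View pics/t3.png

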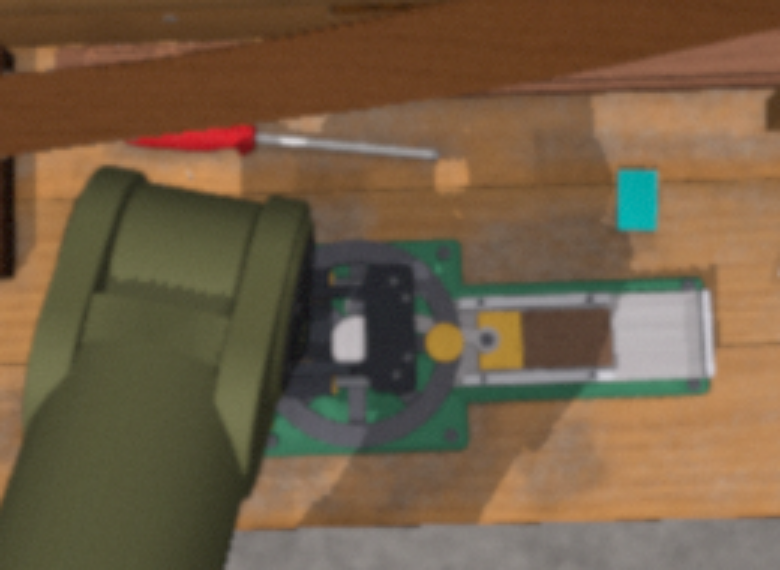

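```bash
python3 - <<'E'
from h import *
lo=np.array([(400,65),(350,160),(300,225),(250,300),(180,360),(100,410),(0,480)])/1.5
up=np.array([(375,45),(330,150),(280,210),(200,290),(100,350),(0,410)])/1.5
near=np.array([(755,115),(640,148),(550,168),(450,190),(350,205),(250,217),(100,235),(0,245)])/1.5
for uv in near:
    out=[]
    for E in(lo,up):
        E=E[np.argsort(E[:,0])]
        best=min(((abs(proj("side",ray("top",uv,z))[1]-np.interp(proj("side",ray("top",uv,z))[0],E[:,0],E[:,1])),z) for z in np.arange(-.02,.5,.005)))
        out.append((ray("top",uv,best[1]).round(3),round(best[0],1)))
    print(uv.round(),out)
E
```

```text
[503.  77.] [(array([ 0.667, -0.612,  0.335]), np.float64(0.2)), (array([ 0.654, -0.591,  0.375]), np.float64(0.4))]
[427.  99.] [(array([ 0.649, -0.514,  0.295]), np.float64(0.5)), (array([ 0.626, -0.485,  0.375]), np.float64(0.3))]
[367. 112.] [(array([ 0.643, -0.431,  0.25 ]), np.float64(0.8)), (array([ 0.61 , -0.402,  0.375]), np.float64(0.8))]
[300. 127.] [(array([ 0.634, -0.326,  0.2  ]), np.float64(0.0)), (array([ 0.611, -0.317,  0.295]), np.float64(0.4))]
[233. 137.] [(array([ 0.631, -0.206,  0.15 ]), np.float64(0.4)), (array([ 0.615, -0.21 ,  0.22 ]), np.float64(0.2))]
[167. 145.] [(array([ 0.633, -0.069,  0.085]), np.float64(0.7)), (array([ 0.614, -0.087,  0.175]), np.float64(0.2))]
[ 67. 157.] [(array([0.615, 0.132, 0.085]), np.float64(0.7)), (array([0.603, 0.107, 0.145]), np.float64(1.2))]
[  0. 163.] [(array([0.603, 0.259, 0.1  ]), np.float64(0.9)), (array([0.594, 0.234, 0.145]), np.float64(0.5))]
```

The beam's near face is at about x 0.62 and z 0.15–0.25 beside the wheel. The gripper's body reaches x 0.587 at most, so it clears. The ram is already pushing the blank, with brass touching brown at (525,340) in the top crop. Continuing.

carry_out([
  [[0.3,0,6.1],[0,0,0]],
  [[0.9,0,6.0],[0,0,0]],
  [[1.6,0,5.9],[0,0,0]],
  [[2.2,0,5.7],[0,0,0]],
  [[2.8,0,5.4],[0,0,0]],
  [[3.3,0,5.1],[0,0,0]],
  [[3.8,0,4.7],[0,0,0]],
  [[4.3,0,4.3],[0,0,0]],
])

```text
time_s: 6.6
tool_pos: [0.5344, -0.1908, 0.0825]
tool_rot: [-90.0, -0.0, -90.0]
force: [-2.2, 1.7, 0.9]
grip_width: 0.0254
```

carry_out([
  [[4.7,0,3.8],[0,0,0]],
  [[5.1,0,3.3],[0,0,0]],
  [[5.4,0,2.8],[0,0,0]],
  [[5.7,0,2.2],[0,0,0]],
  [[5.9,0,1.6],[0,0,0]],
  [[6.0,0,0.9],[0,0,0]],
  [[6.1,0,0.3],[0,0,0]],
])

```text
time_s: 7.3
tool_pos: [0.5487, -0.2299, 0.0825]
tool_rot: [-90.0, -0.0, -90.0]
force: [-1.4, 1.8, 2.9]
grip_width: 0.0253
```

```bash
python3 - <<'E'
from h import *
import cv2
o=env.get_obs();print(o["time_s"],o["tool_pos"],o["force"])
cv2.imwrite("pics/t4.png",cv2.resize(env.read_camera("top")[100:290,130:390,::-1],(780,570)))
E
```

```text
7.3 [ 0.54867081 -0.22986795  0.08254585] [-1.37836145  1.84080287  2.88541072]
```

View pics/t4.png

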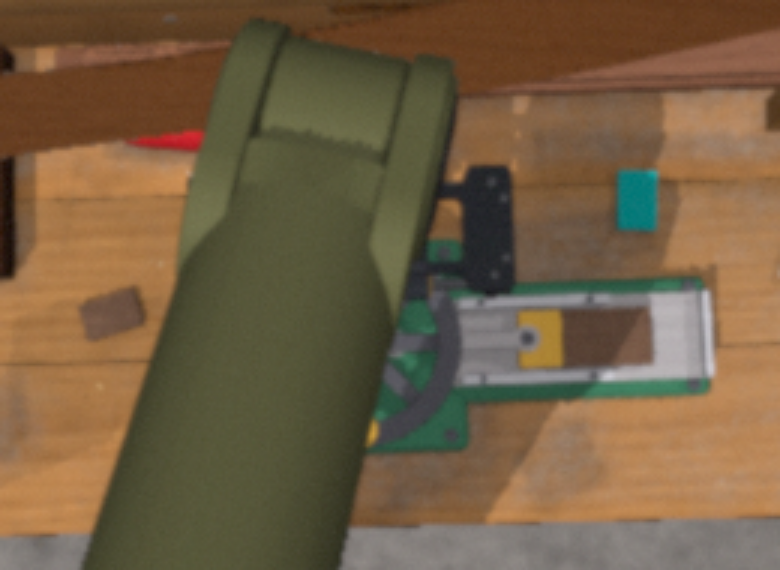

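The ram is fully out, with the blank at crop (607,337) in the channel, and there is no contact with the beam. On to the second half.

carry_out([
  [[6.1,0,-0.3],[0,0,0]],
  [[6.0,0,-0.9],[0,0,0]],
  [[5.9,0,-1.6],[0,0,0]],
  [[5.7,0,-2.2],[0,0,0]],
  [[5.4,0,-2.8],[0,0,0]],
  [[5.1,0,-3.3],[0,0,0]],
  [[4.7,0,-3.8],[0,0,0]],
  [[4.3,0,-4.3],[0,0,0]],
])

```text
time_s: 8.15
tool_pos: [0.5295, -0.272, 0.0825]
tool_rot: [-90.0, 0.1, -90.0]
force: [-2.2, 5.5, 3.0]
grip_width: 0.025
```

carry_out([
  [[3.8,0,-4.7],[0,0,0]],
  [[3.3,0,-5.1],[0,0,0]],
  [[2.8,0,-5.4],[0,0,0]],
  [[2.2,0,-5.7],[0,0,0]],
  [[1.6,0,-5.9],[0,0,0]],
  [[0.9,0,-6.0],[0,0,0]],
  [[0.3,0,-6.1],[0,0,0]],
])

```text
time_s: 8.85
tool_pos: [0.4913, -0.2869, 0.0825]
tool_rot: [-89.9, 0.0, -90.0]
force: [2.2, 4.7, 0.1]
grip_width: 0.0254
```

carry_out([
  [[-0.3,0,-6.1],[0,0,0]],
  [[-0.9,0,-6.0],[0,0,0]],
  [[-1.6,0,-5.9],[0,0,0]],
  [[-2.2,0,-5.7],[0,0,0]],
  [[-2.8,0,-5.4],[0,0,0]],
  [[-3.3,0,-5.1],[0,0,0]],
  [[-3.8,0,-4.7],[0,0,0]],
  [[-4.3,0,-4.3],[0,0,0]],
])

```text
time_s: 9.65
tool_pos: [0.4483, -0.2686, 0.0826]
tool_rot: [-89.8, -0.1, -90.0]
force: [4.0, 2.0, -3.9]
grip_width: 0.0253
```

carry_out([
  [[-4.7,0,-3.8],[0,0,0]],
  [[-5.1,0,-3.3],[0,0,0]],
  [[-5.4,0,-2.8],[0,0,0]],
  [[-5.7,0,-2.2],[0,0,0]],
  [[-5.9,0,-1.6],[0,0,0]],
  [[-6.0,0,-0.9],[0,0,0]],
  [[-6.1,0,-0.3],[0,0,0]],
  [[0,0,0],[0,0,0]],
  [[0,0,0],[0,0,0]],
])

```text
time_s: 10.55
tool_pos: [0.4325, -0.2288, 0.0826]
tool_rot: [-90.0, 0.0, -90.0]
force: [2.6, 1.7, -2.9]
grip_width: 0.0251
```

```bash
python3 - <<'E'
from h import *
import cv2
o=env.get_obs();print(o["time_s"],o["tool_pos"],o["force"])
cv2.imwrite("pics/s5.png",cv2.resize(env.read_camera("side")[110:270,180:380,::-1],(800,600)))
cv2.imwrite("pics/t5.png",cv2.resize(env.read_camera("top")[100:290,130:390,::-1],(780,570)))
E
```

```text
10.55 [ 0.4325084  -0.22877481  0.08257574] [ 2.58852944  1.70019934 -2.94798436]
```

View pics/s5.png

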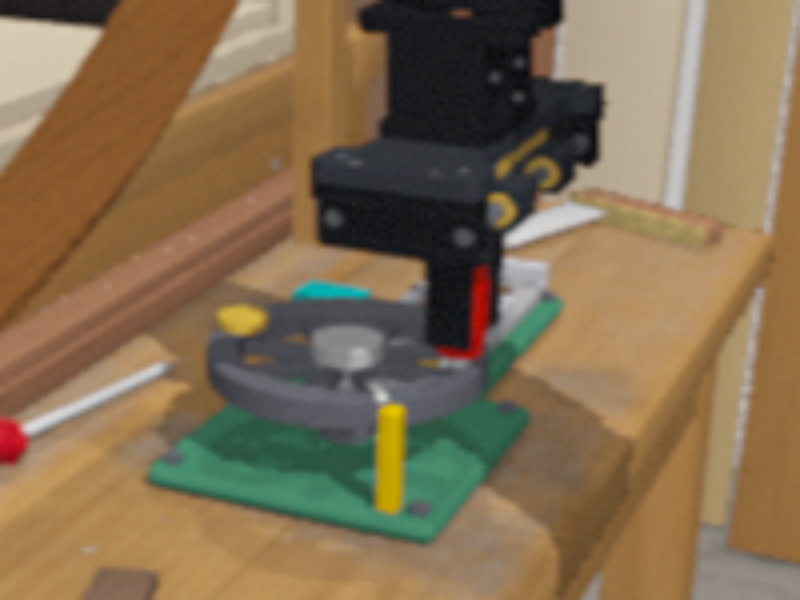

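View pics/t5.png

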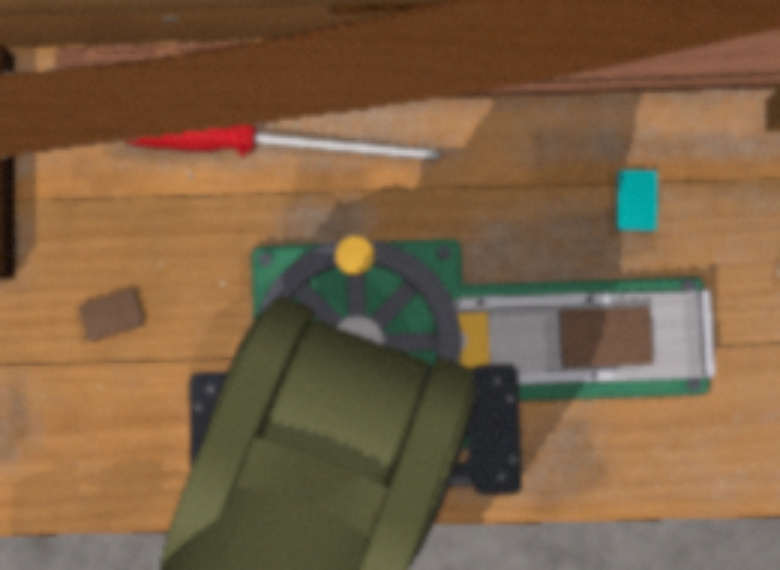

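The white line is back at the post, the ram is home and the blank has been left out. Releasing with the jaws opened fully, then straight up.

carry_out([
  [[0,0,0],[0,0,0]],
  [[0,0,0],[0,0,0]],
  [[0,0,0],[0,0,0]],
  [[0,0,0],[0,0,0]],
  [[0,0,0],[0,0,0]],
  [[0,0,0],[0,0,0]],
  [[0,0,0],[0,0,0]],
  [[0,0,0],[0,0,0]],
], jaw=1)

```text
time_s: 11.45
tool_pos: [0.4326, -0.2293, 0.0826]
tool_rot: [-90.0, -0.0, -90.0]
force: [0.7, -0.6, 0.5]
grip_width: 0.0809
```

carry_out([
  [[0,-15,0],[0,0,0]],
  [[0,-35,0],[0,0,0]],
  [[0,-40,0],[0,0,0]],
  [[0,-40,0],[0,0,0]],
  [[40,0,0],[0,0,0]],
  [[45,0,0],[0,0,0]],
  [[45,0,0],[0,0,0]],
  [[45,0,0],[0,0,0]],
  [[40,0,0],[0,0,0]],
  [[0,0,0],[0,0,0]],
  [[0,0,0],[0,0,0]],
])

```text
time_s: 12.55
tool_pos: [0.432, -0.4447, 0.2117]
tool_rot: [-90.0, 0.1, -90.1]
force: [0.7, 0.7, -0.8]
grip_width: 0.087
```

```bash
python3 - <<'E'
from h import *
import cv2
o=env.get_obs();print(o["time_s"],o["tool_pos"],o["force"],o["joint_velocities"].round(2))
P=[0.49086,-0.22866,0.01]
cv2.imwrite("pics/s6.png",cv2.resize(env.read_camera("side")[110:270,180:380,::-1],(600,480)))
cv2.imwrite("pics/t6.png",cv2.resize(env.read_camera("top")[120:300,140:380,::-1],(792,594)))
for r in env.outline_of("top","blank_centre")[:4]:
    w=ray("top",r["xy"],.032);d=w[:2]-P[:2];c,s=np.cos(.01),np.sin(.01)
    print(r["p"],r["xy"],r["mask"].sum(),"feeder",[c*d[0]+s*d[1],-s*d[0]+c*d[1]])
for r in env.outline_of("top","knob_centre")[:2]: print(r["p"],r["xy"],r["mask"].sum())
E
```

```text
12.55 [ 0.43203049 -0.44474924  0.2117165 ] [ 0.65253523  0.7143658  -0.75326209] [-1.28 -1.74 -2.17  1.34 -0.56  0.08 -0.07]
0.81 [166.5, 201.9] 297 feeder [np.float64(0.034056818394144074), np.float64(0.1709081856587515)]
0.72 [330.7, 208.6] 466 feeder [np.float64(0.007621042952917661), np.float64(-0.1691508818776809)]
0.71 [339.8, 166.8] 273 feeder [np.float64(0.09401637710980322), np.float64(-0.1925622788628647)]
0.64 [249.9, 243.0] 159
```

View pics/t6.png

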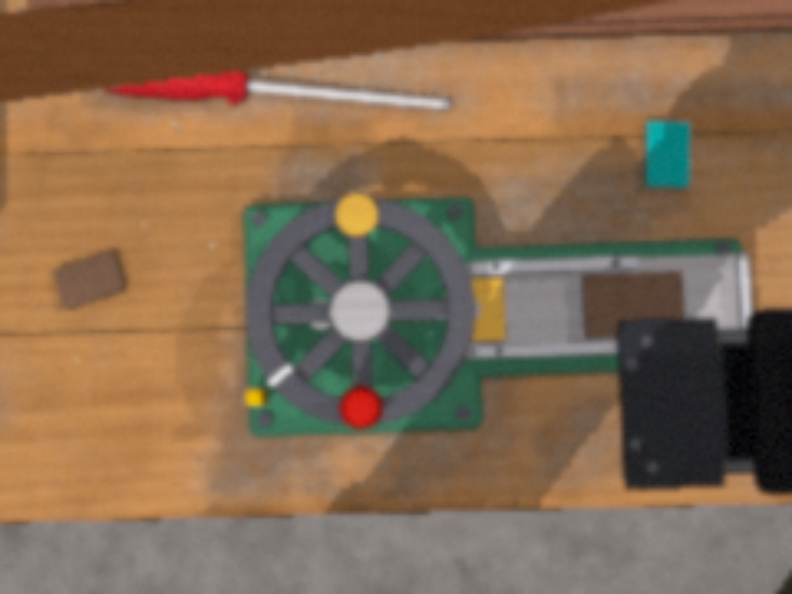

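View pics/s6.png

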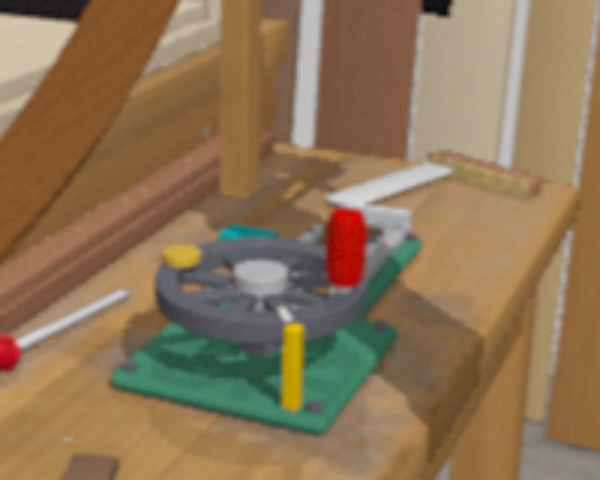

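```bash
python3 -c "
from cell import env
print(env.sign_off())"
```

```text
the job is handed in; nothing more can be done
None
```

I gripped the red crank knob and took it once clockwise round its 58 mm circle. Then I let go, lifted the gripper, moved it aside and handed the job in at about 12.6 s. No verdict is reported.

- **Wheel:** in the last top picture the white line is at the index post, with the line and knob at the same pixels as at the start. The ram is home.
- **Blank:** it lies in the channel at about y −0.169 m in the feeder's frame (limit −0.158). Its x reads about +0.008 m, probably a few mm too high because the gripper hid part of it in that picture.
- **Forces:** readings at the end of each move stayed below about 7 N. After the release the gripper was clear of everything.
- **Network report:** it ranked the loose brown chip on the table above the real blank in the last picture. I went by the description and used the one in the channel.

No checks failed.

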